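# Flip three bench rocker switches in order

### The arm

A 6-joint arm with a two-finger parallel gripper is mounted at the origin on a cart in front of the work surface, level with it; the furniture and walls round the work are solid. World frame = base frame: x ahead of the robot, y to its left, z up, the work surface at z = 0. Lengths are in m, angles in degrees, forces in N, time in s.
With the tool pointing down it reaches from about 0.275 to 0.775 m from the base axis. Payload 14.6 kg.
Tool frame: the origin (TCP) lies at the very end of the fingers, on their centre line; the grasp point (between the pads) lies 19 mm behind it; z points along the fingers, y is the line along which they close (so a half turn about z gives the same grasp; the last joint's range is limited). The gripper opens to 85 mm and grips with 20 to 120 N. Pads are 22 mm wide; open, the fingers measure 114 mm over their backs; the gripper's body (76 mm by 85 mm) begins 54 mm behind the grasp point. The pads swing forward as they close: fully open they stand 13 mm farther back than shut.
Start: joints at [-75.991, 15.075, -2.767, 72.158, 0, 81.102], TCP at [0.204, -0.484, 0.231] pointing down, gripper open.
Joint ranges: [-151.79, 151.79], [-50.71, 97.33], [-67.44, 78.34], [-121.81, 120.89], [-77.56, 73.72], [-180, 180]. Speed limits (degrees/s): [108.29, 108.29, 147.25, 159.86, 180, 180].

### API

Orientations are given as a 3x3 rotation matrix whose columns are the frame's x, y, z axes.
In Python, from plant import sense, snapshot, hand_in gives the robot as it stands.
- The arm moves only by the tool arm_command, never from a script. Its argument "moves" is text: rows parted by semicolons, each of 5 numbers parted by spaces: the shift along the tool's x, y, z in cm, then the turn about the tool's z in rad, then the opening, from 0 (shut) to 1 (fully open). In form: dx dy dz turn gripper; .... A call has 1 to 5 rows; each row is the pose to reach, as a shift and turn from the pose commanded when the call began, along the tool's axes at that moment; what a row does not reach only later rows make up. A row lasts 1/8 s, in which the tool goes at most 62.5 mm and 10.7 degrees, less where a joint would pass 70% of its speed; a pose out of reach is approached as far as the arm can. A call with a gripper value outside its range is refused whole. The fingers move at their own pace and stop on an object; the grip force is fixed at half the most. Time passes only in rows, so rows that repeat a pose let the fingers close. It gives the time, the measured TCP pose, the force, the opening and the grip force at its end, in the units of the state.
- sense(): the state, without advancing time (a new reading comes with each control period).
- snapshot(name): name is "side" or "top" or "wrist"; returns a dict with "pixels" (480x640x3 uint8, blue, green, red), "range_z" (480x640 float32, m along the optical axis (not along the pixel's ray), 0 where there is no reading), "vfov" (degrees; the focal length in pixels is half the picture's height over the tangent of half this angle, whatever the lens; pixels are square), "cx", "cy" (the principal point, pixels), "world_from_camera" (4x4, takes a point from camera to world coordinates). Camera axes: x right, y down, z forward; pixel columns grow to the right and rows downward; lengths in m; the calibration is good to about 2 mm. A picture is of the moment at which its call begins.
- hand_in(): hands the job in; it is judged then, once.
The state is a dict: "time": time; "joints": joint angles; "joint_velocities": joint speeds; "tau": joint torques, N m; "position": TCP position; "tcp_rot": TCP orientation; "contact_force": force on the tool from outside, world axes, zero at the start; "moment": the same for the moment, N m; "gripper_width": finger opening in m; "grasp_force": force on a finger pad.
Only numpy, scipy, OpenCV 4.12 (cv2) and the standard library are available. Lean on these libraries where they do the work, as an engineer would, in place of code of your own. Each camera call takes 0.05 s, during which the arm holds its last target. There are 200 camera calls.

### The job

Switch on the three loose switch boxes on the desk in start-up order: first the one whose rocker has two round pads, then the one with the wide plate, last the one with the narrow bar. Tap the raised end of each rocker down lightly with the fingertips, until it stays clearly lower than the other end, and do not bear down hard on it. Do not lift, tip or push the boxes about, do not flip one before its turn, and leave the other things on the desk where they are.

Things in the scene. Friction and masses are not known exactly. Their poses are not given: they have to be found in the camera images.
- pads_switch: Loose grey switch box, 84 x 68 x 26 mm (x, y, z), about 0.6 kg. On a level axle along y, 31 mm above the desk, between two cheeks 36 mm high at y = +-30 mm, sits a black see-saw rocker, 64 mm long (x), 6 mm thick: two round pads, one at each end, 32 mm in diameter each. A shallow V: one wing slopes up, the other lies level. Origin: centre of the underside, z up; any yaw.
- pads_switch_press (a point): Where to press: on the top face of the rocker's wing that is raised at the start (box's +x side), 20 mm from the axle; 43 mm above the desk at the start, 34 mm when the wing is fully down and level. The wing's outer rim, 12 mm farther out, is 48 mm high at the start. Moves with the rocker.
- pads_switch_rocker (a joint): Rocker angle, rad: 0 = as at the start, +x wing raised; 0.24 = both wings equally high; 0.48 = +x wing fully down. 0 and 0.48 are stops. Stiff hinge, no spring: 3 to 4 N on the wing moves it all the way; it stays where it is left or sinks slowly to the nearer stop. The axle is cushioned: pressed with 8 to 16 N it gives up to 4 mm and springs back.
- plate_switch: Loose grey switch box, 84 x 68 x 26 mm (x, y, z), about 0.6 kg. On a level axle along y, 31 mm above the desk, between two cheeks 36 mm high at y = +-30 mm, sits a black see-saw rocker, 64 mm long (x), 6 mm thick: a wide plate, 52 mm across. A shallow V: one wing slopes up, the other lies level. Origin: centre of the underside, z up; any yaw.
- plate_switch_press (a point): Where to press: on the top face of the rocker's wing that is raised at the start (box's +x side), 20 mm from the axle; 43 mm above the desk at the start, 34 mm when the wing is fully down and level. The wing's outer rim, 12 mm farther out, is 48 mm high at the start. Moves with the rocker.
- plate_switch_rocker (a joint): Rocker angle, rad: 0 = as at the start, +x wing raised; 0.24 = both wings equally high; 0.48 = +x wing fully down. 0 and 0.48 are stops. Stiff hinge, no spring: 3 to 4 N on the wing moves it all the way; it stays where it is left or sinks slowly to the nearer stop. The axle is cushioned: pressed with 8 to 16 N it gives up to 4 mm and springs back.
- bar_switch: Loose grey switch box, 84 x 68 x 26 mm (x, y, z), about 0.6 kg. On a level axle along y, 31 mm above the desk, between two cheeks 36 mm high at y = +-30 mm, sits a black see-saw rocker, 64 mm long (x), 6 mm thick: a narrow bar, 14 mm across. A shallow V: one wing slopes up, the other lies level. Origin: centre of the underside, z up; any yaw.
- bar_switch_press (a point): Where to press: on the top face of the rocker's wing that is raised at the start (box's +x side), 20 mm from the axle; 43 mm above the desk at the start, 34 mm when the wing is fully down and level. The wing's outer rim, 12 mm farther out, is 48 mm high at the start. Moves with the rocker.
- bar_switch_rocker (a joint): Rocker angle, rad: 0 = as at the start, +x wing raised; 0.24 = both wings equally high; 0.48 = +x wing fully down. 0 and 0.48 are stops. Stiff hinge, no spring: 3 to 4 N on the wing moves it all the way; it stays where it is left or sinks slowly to the nearer stop. The axle is cushioned: pressed with 8 to 16 N it gives up to 4 mm and springs back.
- puck: Bystander: tan resin puck, 30 mm across, 18 mm high, loose. Origin: centre of the underside.
- loupe: Bystander: black stand loupe, 42 mm across, 37 mm high, loose. Origin: centre of the underside.
- tape_roll: Bystander: black roll of tape lying flat, 55 mm across, 19 mm high, loose. Origin: centre of the underside.
Mind the look-alikes: they are no part of the job. What is shaped like the pads_switch but orange is not meant.

How it is judged (in metres and radians):
On the way, in this order (a step that is already met when the one before it is completed fails the run):
1. the round-pad rocker is flipped, the other two not (value of joint pads_switch_rocker above 0.32 rad and value of joint each of plate_switch_rocker, bar_switch_rocker below 0.16 rad), for 0.1 s.
2. the plate rocker is flipped too, the bar not (value of joint each of pads_switch_rocker, plate_switch_rocker above 0.32 rad and value of joint bar_switch_rocker below 0.16 rad), for 0.1 s.
3. the bar rocker is flipped too (value of joint each of pads_switch_rocker, plate_switch_rocker, bar_switch_rocker above 0.32 rad), for 0.1 s.
At the end, for the whole second after the job is handed in: All three rockers are flipped (over 0.32 of 0.48 rad), each box stands level and still within 30 mm of its start, and the puck, loupe and tape roll are within 25 mm of theirs (all of step 3 and distance of each of pads_switch, plate_switch, bar_switch from where it was at the start of the episode below 0.03 m and angle between each of pads_switch, plate_switch, bar_switch's own z axis and vertical below 0.05 rad and linear speed of each of pads_switch, plate_switch, bar_switch below 0.02 m/s and distance of each of puck, loupe, tape_roll from where it was at the start of the episode below 0.025 m); the robot touches nothing.
It fails at once if a rocker is flipped before its turn (plate before pads, bar before plate) ((value of joint plate_switch_rocker above 0.24 rad and value of joint pads_switch_rocker below 0.16 rad) or (value of joint bar_switch_rocker above 0.24 rad and value of joint plate_switch_rocker below 0.16 rad)).
It fails at once if a switch box is lifted by 8 mm or more or tipped by more than 0.15 rad (height (world z) of any of pads_switch, plate_switch, bar_switch above 0.008 m or angle between any of pads_switch, plate_switch, bar_switch's own z axis and vertical above 0.15 rad).
It fails at once if a switch box is pushed more than 30 mm from its start (distance of any of pads_switch, plate_switch, bar_switch from where it was at the start of the episode above 0.03 m).
It fails at once if a switch box or its rocker is pressed with more than 30 N (contact force between any of the arm, the fingers and pads_switch above 30 N or contact force between any of the arm, the fingers and plate_switch above 30 N or contact force between any of the arm, the fingers and bar_switch above 30 N).
It fails at once if the puck, loupe or tape roll is moved more than 25 mm (distance of any of puck, loupe, tape_roll from where it was at the start of the episode above 0.025 m).
It also fails if it takes over 42 s, if anything falls off the work surface, if the arm or the gripper's body presses on something with over 40 N, if the wrist force passes 120 N, or if a joint passes its speed limit or range.

## Working session

There is one attempt and no reset: what is moved stays moved. The work goes in short steps, Python scripts to look and compute and a tool call to move; the robot and the scene stay as the last step left them, time stands still between calls to the robot, and variables do not carry over. Pictures are saved under pics/ and viewed, at most 10 in all, crops included, and the job is handed in when it is done.

Besides the shell and the picture viewer there is one more tool, called after "Request:" as name(argument=value, ...), one argument or row to a line, values as JSON. arm_command: Moves the arm, as the interface text tells. Its arguments: {"type":"object","properties":{"moves":{"type":"string"}},"required":["moves"]}

```bash
mkdir -p pics; cat > h.py <<'E'
import numpy as np, cv2
from plant import sense, snapshot, hand_in
def P(s,u,v,z=None):
    f=240/np.tan(np.radians(s["vfov"]/2)); T=np.array(s["world_from_camera"])
    d=np.array([(u-s["cx"])/f,(v-s["cy"])/f,1.])
    if z is None:
        return T[:3,:3]@(d*s["range_z"][int(round(v)),int(round(u))])+T[:3,3]
    w=T[:3,:3]@d
    return T[:3,3]+w*(z-T[2,3])/w[2]
def cloud(s):
    f=240/np.tan(np.radians(s["vfov"]/2)); T=np.array(s["world_from_camera"])
    v,u=np.mgrid[:480,:640]; r=s["range_z"]
    c=np.stack([(u-s["cx"])/f*r,(v-s["cy"])/f*r,r],-1)
    w=c@T[:3,:3].T+T[:3,3]; w[r==0]=np.nan
    return w
E
python3 - <<'E'
from h import *
import pickle
s=snapshot("top"); cv2.imwrite("pics/top.png",s["pixels"]); pickle.dump(s,open("top.pkl","wb"))
print(np.array(s["world_from_camera"]).round(3),s["vfov"],sense()["time"])
print(sense()["tcp_rot"])
E
```

```text
[[-0.005 -0.986  0.164  0.444]
 [-1.     0.005 -0.005 -0.064]
 [ 0.005 -0.164 -0.986  0.887]
 [ 0.     0.     0.     1.   ]] 57.78475448512465 0.05
[[ 9.21141944e-01  3.89226750e-01 -2.36269327e-04]
 [ 3.89226781e-01 -9.21141396e-01  1.02065616e-03]
 [ 1.79629224e-04 -1.03213155e-03 -9.99999451e-01]]
```

View pics/top.png

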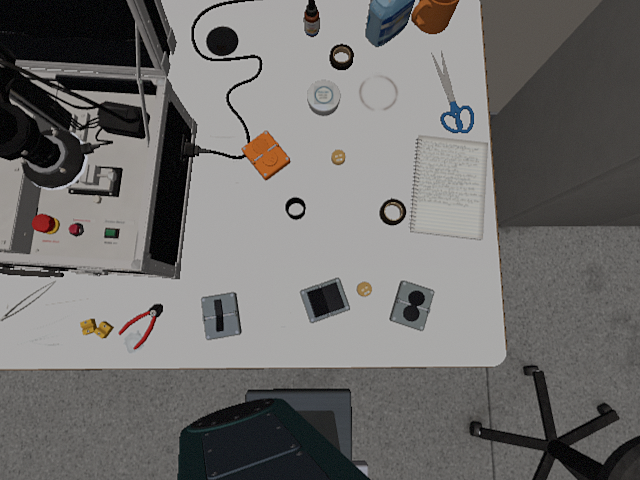

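Grey candidates: two round pads (412,305), wide plate (325,300), narrow bar (221,315); the orange corded look-alike at (266,154) is not meant. Next I enlarge the three and measure them.

```bash
python3 - <<'E'
from h import *
import pickle
s=pickle.load(open("top.pkl","rb")); w=cloud(s); im=s["pixels"]
cs=[]
for n,(u,v) in dict(pads=(412,305),plate=(325,300),bar=(221,315)).items():
    a=cv2.resize(im[v-32:v+32,u-32:u+32],(264,264),interpolation=cv2.INTER_CUBIC); cs.append(a)
    q=w[v-32:v+32,u-32:u+32]; z=q[...,2]
    m=((z>.014)&(z<.07)).astype(np.uint8)
    k,l,st,_=cv2.connectedComponentsWithStats(m); m=l==l[32,32] if l[32,32] else l==1+st[1:,4].argmax()
    p=q[m]; r=cv2.minAreaRect((p[:,:2]*1000).astype(np.float32))
    g=im[v-32:v+32,u-32:u+32].max(-1)
    b=m&(g<60)
    pb=q[b]; c=np.array(r[0])/1000
    th=np.radians(r[2]); ax=[np.array([np.cos(t),np.sin(t)]) for t in (th,th+np.pi/2)]
    print(n,np.round(r[0],1),np.round(r[1],1),round(r[2],1),"black",len(pb))
    for e in ax:
        t=(pb[:,:2]-c)@e
        print("  axis",e.round(3),[ (i,round(float(np.median(pb[(abs(t*1000-i)<4),2])*1000),1)) for i in range(-28,29,8) if (abs(t*1000-i)<4).sum()>3])
cv2.imwrite("pics/crop.png",np.hstack(cs))
for n,(u,v) in dict(puck=(364,289),tape=(393,211),loupe=(295,208)).items(): print(n,P(s,u,v,.02).round(3))
E
```

```text
pads [ 451.8 -252.8] [68.4 84.3] 71.4 black 439
  axis [0.32  0.948] [(-12, 36.4), (-4, 36.0), (4, 36.1), (12, 36.9)]
  axis [-0.948  0.32 ] [(-28, 47.0), (-20, 45.0), (-12, 40.6), (-4, 36.6), (4, 34.4), (12, 33.9), (20, 34.5), (28, 33.8)]
plate [462.9 -80.6] [67.9 84.1] 18.8 black 825
  axis [0.947 0.322] [(-28, 34.1), (-20, 35.4), (-12, 36.1), (-4, 35.9), (4, 35.6), (12, 36.0), (20, 36.0), (28, 34.6)]
  axis [-0.322  0.947] [(-28, 34.0), (-20, 33.9), (-12, 34.1), (-4, 34.0), (4, 36.8), (12, 41.1), (20, 45.0), (28, 47.3)]
bar [433.6 123.3] [83.9 68. ] 9.5 black 277
  axis [0.986 0.164] [(-28, 45.8), (-20, 44.7), (-12, 40.3), (-4, 35.4), (4, 33.8), (12, 33.3), (20, 34.0), (28, 33.4)]
  axis [-0.164  0.986] [(-4, 35.5), (4, 35.5)]
puck [ 0.483 -0.16   0.02 ]
tape [ 0.641 -0.223  0.02 ]
loupe [ 0.648 -0.022  0.02 ]
```

View pics/crop.png

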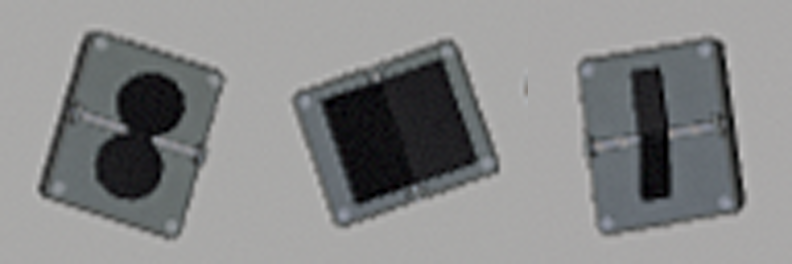

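Crop shows left to right pads, plate, bar, all grey. Box footprints are 84x68 and heights 34/47, matching the description. Raised wings: pads toward +x (upper pad), plate toward +y (left half), bar toward −x (lower end). First I shut the gripper and go above the pads' raised wing.

Request:
arm_command(
  moves="33.5 -10.2 13 0 0; 33.5 -10.2 13 0 0; 33.5 -10.2 13 0 0; 33.5 -10.2 13 0 0; 33.5 -10.2 13 0 0",
)

```text
time: 0.68
position: [0.4304, -0.2944, 0.1217]
tcp_rot: [[0.921, 0.389, -0.0], [0.389, -0.921, 0.0], [-0.0, -0.0, -1.0]]
contact_force: [0.7, -0.8, 1.1]
gripper_width: 0.0002
grasp_force: 0.0
```

```bash
cat > d.py <<'E'
from h import *
import sys
s=sense(); R=np.array(s["tcp_rot"]); p=np.array(s["position"])
T=dict(pads=[.4727,-.2598,.06],plate=[.4558,-.0598,.06],bar=[.4119,.1197,.06])
for n,t in T.items(): print(n,((R.T@(np.array(t)-p))*100).round(2))
print(s["time"],p.round(4),np.round(s["contact_force"],1),s["gripper_width"])
E
python3 d.py
```

```text
pads [ 5.24 -1.54  6.17]
plate [ 11.47 -20.62   6.17]
bar [ 14.4  -38.87   6.17]
0.675 [ 0.4304 -0.2944  0.1217] [ 0.7 -0.8  1.1] 0.0002299285108449612
```

Request:
arm_command(
  moves="4 -1.2 5 0 0; 4 -1.2 5 0 0; 4 -1.2 5 0 0; 4 -1.2 5 0 0",
)

```text
time: 1.18
position: [0.4613, -0.2705, 0.0736]
tcp_rot: [[0.922, 0.388, 0.001], [0.388, -0.922, -0.001], [0.001, 0.001, -1.0]]
contact_force: [0.4, -0.3, 0.8]
gripper_width: -0.0001
grasp_force: 0.0
```

```bash
python3 d.py
```

```text
pads [ 1.47 -0.54  1.36]
plate [  7.67 -19.63   1.34]
bar [ 10.59 -37.88   1.31]
1.175 [ 0.4613 -0.2705  0.0736] [ 0.4 -0.3  0.8] -0.00012770697398082183
```

Request:
arm_command(
  moves="1.5 -0.5 0 0 0; 1.5 -0.5 1.4 0 0; 1.5 -0.5 1.9 0 0; 1.5 -0.5 1.9 0 0; 1.5 -0.5 1.9 0 0",
)

```text
time: 1.8
position: [0.4733, -0.259, 0.0536]
tcp_rot: [[0.921, 0.389, -0.0], [0.389, -0.921, -0.0], [-0.0, -0.0, -1.0]]
contact_force: [-0.1, -0.2, -0.4]
gripper_width: -0.0
grasp_force: 0.0
```

```bash
python3 - <<'E'
from h import *
s=snapshot("side"); cv2.imwrite("pics/side.png",s["pixels"])
E
python3 d.py
```

```text
pads [-0.09  0.05 -0.63]
plate [  6.13 -19.03  -0.64]
bar [  9.07 -37.28  -0.64]
1.85 [ 0.4734 -0.259   0.0537] [-0.8 -1.   0.3] 0.0002030609364991403
```

View pics/side.png

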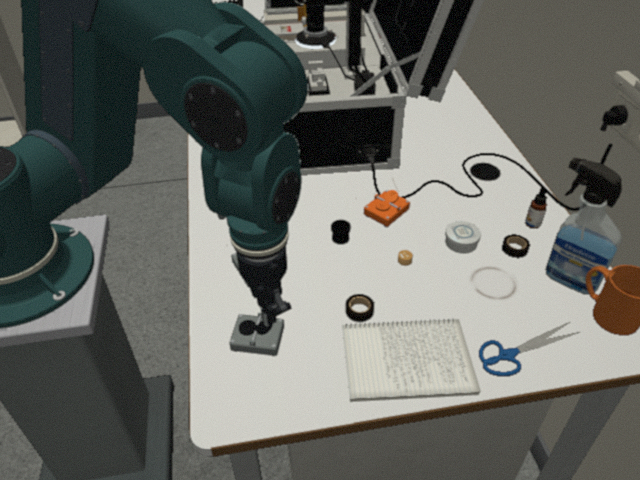

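The side view shows the fingertips at about (268,322), over the far pad of the pads box. I press in small steps.

Request:
arm_command(
  moves="0 0 0.4 0 0; 0 0 0.7 0 0; 0 0 1.0 0 0; 0 0 1.3 0 0; 0 0 1.5 0 0",
)

```text
time: 2.48
position: [0.4733, -0.2588, 0.0383]
tcp_rot: [[0.921, 0.389, -0.0], [0.389, -0.921, -0.0], [-0.0, -0.0, -1.0]]
contact_force: [2.5, -0.1, 2.2]
gripper_width: 0.0002
grasp_force: 1.6
```

Request:
arm_command(
  moves="0 0 0.2 0 0; 0 0 0.4 0 0; 0 0 0.4 0 0",
)

```text
time: 2.85
position: [0.4729, -0.2586, 0.0342]
tcp_rot: [[0.921, 0.389, -0.001], [0.389, -0.921, 0.001], [-0.001, -0.001, -1.0]]
contact_force: [0.9, -0.8, 0.5]
gripper_width: -0.0001
grasp_force: 0.3
```

Request:
arm_command(
  moves="0 0 0.1 0 0; 0 0 0.2 0 0; 0 0 0.2 0 0",
)

```text
time: 3.22
position: [0.473, -0.2587, 0.0327]
tcp_rot: [[0.921, 0.389, -0.0], [0.389, -0.921, 0.0], [-0.0, -0.0, -1.0]]
contact_force: [-2.0, 1.9, 9.8]
gripper_width: -0.0001
grasp_force: 4.7
```

At the stop with about 10 N. Lift, then travel to the plate.

Request:
arm_command(
  moves="0 0 -2.5 0 0; 0 0 -5 0 0; 0 0 -5 0 0; 3 -9 -5 0 0; 6.1 -14 -5 0 0",
)

```text
time: 3.85
position: [0.4717, -0.1328, 0.0815]
tcp_rot: [[0.922, 0.387, -0.002], [0.387, -0.922, 0.001], [-0.001, -0.001, -1.0]]
contact_force: [0.9, 0.2, -0.1]
gripper_width: -0.0
grasp_force: 0.0
```

```bash
python3 d.py
```

```text
pads [-4.82 11.75  2.14]
plate [ 1.37 -7.34  2.16]
bar [  4.27 -25.59   2.18]
3.85 [ 0.4717 -0.1328  0.0815] [ 0.9  0.2 -0.1] -9.348115669459953e-06
```

Request:
arm_command(
  moves="0 -5 0 0 0; 0 -5 0 0 0; 0 -5 0 0 0; 0 -5 0 0 0",
)

```text
time: 4.35
position: [0.4538, -0.0889, 0.0822]
tcp_rot: [[0.922, 0.388, -0.0], [0.388, -0.922, -0.0], [-0.0, -0.0, -1.0]]
contact_force: [0.1, 1.0, 0.3]
gripper_width: 0.0004
grasp_force: 0.0
```

```bash
python3 - <<'E'
from h import *
s=snapshot("top"); a=s["pixels"][265:345,180:450]; cv2.imwrite("pics/top2.png",cv2.resize(a,None,fx=2.9,fy=2.9,interpolation=cv2.INTER_CUBIC))
w=cloud(s)
c=np.array([.4518,-.2528]);e=np.array([.948,-.32])
t=(w[...,:2]-c)@e; n=(w[...,:2]-c)@[.32,.948]
for i in (-20,20): print(i,np.nanmedian(w[...,2][(abs(t*1000-i)<5)&(abs(n)<.008)]))
E
python3 d.py
```

```text
-20 nan
20 nan
pads [-4.89 16.48  2.22]
plate [ 1.32 -2.61  2.22]
bar [  4.24 -20.85   2.22]
4.4 [ 0.4538 -0.0889  0.0822] [-0.2 -0.2  0.6] -5.611271723365012e-05
  return np.nanmean(a, axis, out=out, keepdims=keepdims)
```

View pics/top2.png

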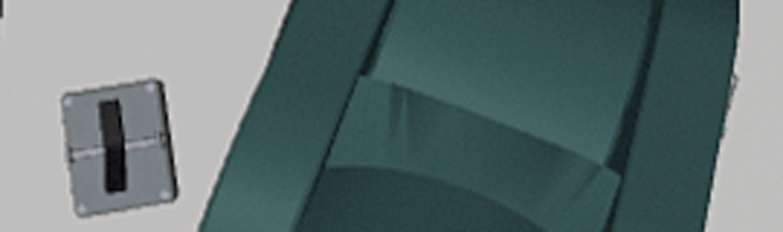

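The top camera is blocked by the arm (only the bar box is visible, at left). Check the pads from the side camera.

```bash
cat > chk.py <<'E'
from h import *
w=cloud(snapshot("side")).reshape(-1,3)
for n,c,e in (("pads",[.4518,-.2528],[.948,-.32]),("plate",[.4629,-.0806],[-.322,.947]),("bar",[.4336,.1233],[-.986,-.164])):
    e=np.array(e); d=w[:,:2]-c; t=d@e*1000; m=d@[-e[1],e[0]]*1000
    for i in (-22,22):
        k=(abs(t-i)<4)&(abs(m)<5)&(w[:,2]<.055); print(n,i,k.sum(),np.round(np.median(w[k,2])*1000,1) if k.any() else None)
E
python3 chk.py
```

```text
pads -22 25 45.2
pads 22 23 33.2
plate -22 25 31.2
plate 22 15 43.7
bar -22 0 None
bar 22 14 24.0
```

Request:
arm_command(
  moves="1.3 -2.6 1 0 0; 1.3 -2.6 2 0 0; 1.3 -2.6 2.8 0 0; 1.3 -2.6 2.8 0 0; 1.3 -2.6 2.8 0 0",
)

```text
time: 5.08
position: [0.4555, -0.0596, 0.0547]
tcp_rot: [[0.921, 0.389, 0.0], [0.389, -0.921, -0.0], [0.0, 0.0, -1.0]]
contact_force: [0.2, 0.0, 0.5]
gripper_width: 0.0001
grasp_force: 0.0
```

```bash
python3 d.py
```

```text
pads [-6.2  19.11 -0.53]
plate [ 0.02  0.03 -0.53]
bar [  2.95 -18.21  -0.54]
5.075 [ 0.4555 -0.0596  0.0547] [0.2 0.  0.5] 0.00013372237145522475
```

The pads rocker is flipped (33 mm on the pressed side, 45 mm on the other). The tip is now over the plate, so press.

Request:
arm_command(
  moves="0 0 0.4 0 0; 0 0 0.8 0 0; 0 0 1.1 0 0; 0 0 1.4 0 0; 0 0 1.6 0 0",
)

```text
time: 5.7
position: [0.4553, -0.059, 0.0383]
tcp_rot: [[0.921, 0.389, -0.0], [0.389, -0.921, 0.0], [0.0, -0.0, -1.0]]
contact_force: [0.2, 1.6, 4.2]
gripper_width: 0.0002
grasp_force: 1.6
```

Request:
arm_command(
  moves="0 0 0.2 0 0; 0 0 0.4 0 0; 0 0 0.4 0 0",
)

```text
time: 6.08
position: [0.4553, -0.0592, 0.0344]
tcp_rot: [[0.921, 0.389, -0.0], [0.389, -0.921, -0.0], [-0.0, 0.0, -1.0]]
contact_force: [-0.6, 0.5, 0.0]
gripper_width: 0.0001
grasp_force: 0.0
```

Request:
arm_command(
  moves="0 0 0.1 0 0; 0 0 0.2 0 0; 0 0 0.2 0 0",
)

```text
time: 6.45
position: [0.4554, -0.0592, 0.0328]
tcp_rot: [[0.921, 0.389, 0.0], [0.389, -0.921, -0.0], [0.0, 0.0, -1.0]]
contact_force: [-2.5, 0.1, 9.0]
gripper_width: -0.0002
grasp_force: 4.7
```

Request:
arm_command(
  moves="0 0 -2.5 0 0; 0 0 -5 0 0; 0 0 -5 0 0; 2.9 -6 -5 0 0; 2.9 -12 -5 0 0",
)

```text
time: 7.08
position: [0.4365, 0.0625, 0.0818]
tcp_rot: [[0.922, 0.387, 0.001], [0.387, -0.922, -0.0], [0.0, 0.0, -1.0]]
contact_force: [0.2, 0.7, 1.1]
gripper_width: -0.0005
grasp_force: 0.0
```

Request:
arm_command(
  moves="0 -6 0 0 0; 0 -6 0 0 0; 0 -6 0 0 0; 0 -6 0 0 0",
)

```text
time: 7.58
position: [0.413, 0.1158, 0.0822]
tcp_rot: [[0.922, 0.388, -0.0], [0.388, -0.922, -0.0], [-0.0, 0.0, -1.0]]
contact_force: [-0.1, 0.1, 0.2]
gripper_width: -0.0001
grasp_force: 0.0
```

```bash
python3 d.py; python3 chk.py
```

```text
pads [-9.06 36.94  2.23]
plate [-2.86 17.85  2.23]
bar [ 0.05 -0.4   2.22]
7.575 [0.413  0.1158 0.0822] [-0.1  0.1  0.2] -8.294803146518132e-05
pads -22 19 45.2
pads 22 21 32.9
plate -22 27 25.2
plate 22 14 32.3
bar -22 10 31.8
bar 22 25 27.1
```

The plate's pressed side is down, but its other side reads oddly; I look before going on.

```bash
python3 - <<'E'
from h import *
s=snapshot("side"); T=np.linalg.inv(s["world_from_camera"]); f=240/np.tan(np.radians(s["vfov"]/2))
o=[]
for c in ([.4629,-.0806,.03],[.4336,.1233,.03]):
    q=T[:3,:3]@c+T[:3,3]; u,v=int(s["cx"]+f*q[0]/q[2]),int(s["cy"]+f*q[1]/q[2]); print(u,v)
    o.append(cv2.resize(s["pixels"][v-40:v+40,u-40:u+40],(390,390),interpolation=cv2.INTER_CUBIC))
cv2.imwrite("pics/s2.png",np.hstack(o))
w=cloud(s).reshape(-1,3); e=np.array([-.322,.947]); d=w[:,:2]-[.4629,-.0806]; t=d@e*1000; m=d@[-e[1],e[0]]*1000
for i in range(-40,41,8):
    k=(abs(t-i)<4)&(abs(m)<22)&(w[:,2]<.06); print(i,k.sum(),(np.percentile(w[k,2],[10,50,90])*1000).round(1))
E
```

```text
253 258
232 196
-40 284 [-521.9   12.5   24.3]
-32 153 [-752.5   24.5   46. ]
-24 154 [-751.8   25.    45.6]
-16 122 [-753.4   24.3   40.7]
-8 73 [-754.8 -748.4   37.6]
0 86 [-752.9   31.5   34.4]
8 106 [-753.3   31.6   33.8]
16 93 [-754.4   31.3   33.9]
24 72 [29.  32.5 34.3]
32 19 [30.  32.1 33.3]
40 2 [24.5 24.5 24.5]
```

View pics/s2.png

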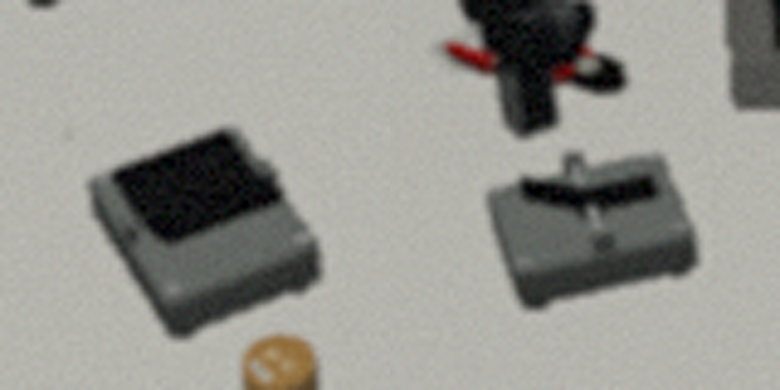

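The left crop shows the plate with its near end raised (46 mm against 33 mm), so it is flipped. In the right crop the bar's left end, at about (530,185), is still up and the fingertip is above it. Press the bar.

Request:
arm_command(
  moves="0 -0.4 1 0 0; 0 -0.4 2 0 0; 0 -0.4 2.8 0 0; 0 -0.4 2.8 0 0; 0 -0.4 2.8 0 0",
)

```text
time: 8.3
position: [0.411, 0.1205, 0.0546]
tcp_rot: [[0.921, 0.389, 0.0], [0.389, -0.921, -0.0], [0.0, 0.0, -1.0]]
contact_force: [0.3, 0.1, 0.4]
gripper_width: 0.0005
grasp_force: 0.0
```

Request:
arm_command(
  moves="0 0 0.4 0 0; 0 0 0.8 0 0; 0 0 1.1 0 0; 0 0 1.4 0 0; 0 0 1.6 0 0",
)

```text
time: 8.93
position: [0.411, 0.1205, 0.0383]
tcp_rot: [[0.921, 0.389, 0.0], [0.389, -0.921, 0.0], [0.0, -0.0, -1.0]]
contact_force: [-1.9, -0.5, 2.9]
gripper_width: -0.0
grasp_force: 1.5
```

Request:
arm_command(
  moves="0 0 0.2 0 0; 0 0 0.4 0 0; 0 0 0.4 0 0",
)

```text
time: 9.3
position: [0.4111, 0.1205, 0.0344]
tcp_rot: [[0.921, 0.389, 0.0], [0.389, -0.921, 0.0], [0.0, 0.0, -1.0]]
contact_force: [0.3, -0.3, -0.7]
gripper_width: -0.0005
grasp_force: 0.0
```

Request:
arm_command(
  moves="0 0 0.1 0 0; 0 0 0.2 0 0; 0 0 0.2 0 0",
)

```text
time: 9.68
position: [0.4112, 0.1205, 0.0328]
tcp_rot: [[0.921, 0.389, 0.001], [0.389, -0.921, 0.0], [0.001, 0.0, -1.0]]
contact_force: [-3.6, -1.1, 9.3]
gripper_width: 0.0002
grasp_force: 4.7
```

Request:
arm_command(
  moves="0 0 -2.5 0 0; 0 0 -6 0 0; 0 0 -11 0 0; 0 0 -11 0 0; 0 0 -11 0 0",
)

```text
time: 10.3
position: [0.4109, 0.1205, 0.1422]
tcp_rot: [[0.921, 0.389, 0.0], [0.389, -0.921, 0.0], [0.0, 0.0, -1.0]]
contact_force: [0.2, -0.2, 0.2]
gripper_width: -0.0003
grasp_force: 0.0
```

```bash
python3 - <<'E'
from h import *
s=snapshot("side"); cv2.imwrite("pics/s3.png",cv2.resize(s["pixels"][150:370,150:400],None,fx=2.4,fy=2.4,interpolation=cv2.INTER_CUBIC))
E
python3 d.py; python3 chk.py
```

```text
pads [-9.07 37.45  8.17]
plate [-2.84 18.37  8.17]
bar [0.1  0.13 8.18]
10.35 [0.4106 0.1205 0.1418] [ 0.7  0.  -0.3] -0.00012964964263557127
pads -22 24 45.1
pads 22 21 33.4
plate -22 29 25.0
plate 22 14 32.0
bar -22 25 36.9
bar 22 13 32.5
```

View pics/s3.png

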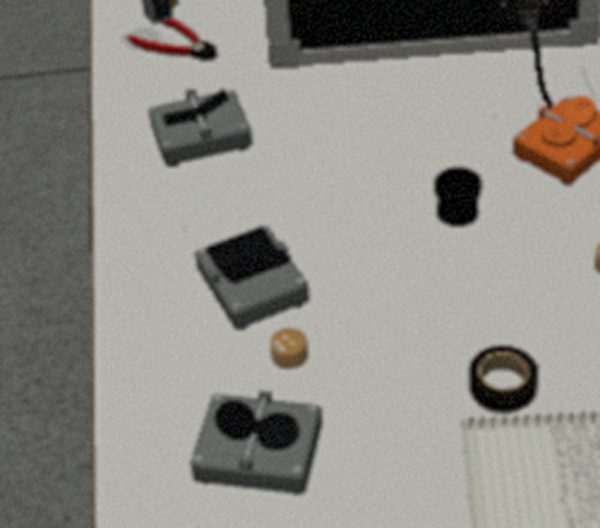

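The picture shows the bar's right end (225,97) raised and its left end down. The plate and pads are flipped too, and the boxes and bystanders are in place. Hand in.

```bash
python3 -c "
from plant import hand_in
print(hand_in())"
```

```text
the job is handed in; nothing more can be done
None
```

All three switches were flipped in order (pads, plate, bar) with about 10 N read at the end of each press; boxes and bystanders looked in place in the last picture, and the job is handed in, though it returned no verdict.

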